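# Snap the instrument box lid shut all round

### The job

The lid of the grey-blue instrument box is seated only at its corners: press down the four teal rim sections with your fingertips, one side after another, until every one has snapped shut, flush with the white corners. Only press: leave the box standing flat about where it is, without lifting it or shoving it along the worktop, do not disturb the things around it, and finish clear of the box.

Things in the scene. Friction and masses are not known exactly. Their poses are not given: they have to be found in the camera images.
- instrument_box: Instrument box, loose, about 0.9 kg, 126 x 170 x 61 mm high (its x, y, z): grey-blue plastic base, orange seal, white lid panel and white lid corners, and a teal rim round the lid in four hinged sections, one on each side between the corners. Origin: centre of the underside, on the worktop; z up, y along the box's long side. The lid corners (top at 61 mm) are already seated and do not move; the lid panel's top lies at 59.5 mm.
- rim_front (a joint): How far, in rad, the teal rim section on the box's -x side has been pressed down: 0 = sprung up, outer edge 9 mm high with orange seal showing below it; 0.35 = shut, its top level and flush with the lid corners (end stop). Bistable snap: pushing it down at its press point takes about 7 N pressed slowly, more if jabbed; pushed past 0.22 it snaps on to 0.35 by itself and stays there, let go before 0.22 it springs back up to 0.
- press_front (a point): Press point on the top face of the teal rim section on the box's -x side, marked by three short ribs: mid-length of the 115 mm long, 26 mm wide section, 18 mm out from its hinge line and 8 mm in from its outer edge. It is at 0.055 m from the box's centre line on the -x side and, when shut, 61 mm above the worktop; about 6 mm higher when fully sprung up. Site x points inward across the section, y along it, z out of its top face.
- rim_back (a joint): How far, in rad, the teal rim section on the box's +x side has been pressed down: 0 = sprung up, outer edge 9 mm high with orange seal showing below it; 0.35 = shut, its top level and flush with the lid corners (end stop). Bistable snap: pushing it down at its press point takes about 7 N pressed slowly, more if jabbed; pushed past 0.22 it snaps on to 0.35 by itself and stays there, let go before 0.22 it springs back up to 0.
- press_back (a point): Press point on the top face of the teal rim section on the box's +x side, marked by three short ribs: mid-length of the 115 mm long, 26 mm wide section, 18 mm out from its hinge line and 8 mm in from its outer edge. It is at 0.055 m from the box's centre line on the +x side and, when shut, 61 mm above the worktop; about 6 mm higher when fully sprung up. Site x points inward across the section, y along it, z out of its top face.
- rim_left (a joint): How far, in rad, the teal rim section on the box's +y side has been pressed down: 0 = sprung up, outer edge 9 mm high with orange seal showing below it; 0.35 = shut, its top level and flush with the lid corners (end stop). Bistable snap: pushing it down at its press point takes about 7 N pressed slowly, more if jabbed; pushed past 0.22 it snaps on to 0.35 by itself and stays there, let go before 0.22 it springs back up to 0.
- press_left (a point): Press point on the top face of the teal rim section on the box's +y side, marked by three short ribs: mid-length of the 71 mm long, 26 mm wide section, 18 mm out from its hinge line and 8 mm in from its outer edge. It is at 0.077 m from the box's centre line on the +y side and, when shut, 61 mm above the worktop; about 6 mm higher when fully sprung up. Site x points inward across the section, y along it, z out of its top face.
- rim_right (a joint): How far, in rad, the teal rim section on the box's -y side has been pressed down: 0 = sprung up, outer edge 9 mm high with orange seal showing below it; 0.35 = shut, its top level and flush with the lid corners (end stop). Bistable snap: pushing it down at its press point takes about 7 N pressed slowly, more if jabbed; pushed past 0.22 it snaps on to 0.35 by itself and stays there, let go before 0.22 it springs back up to 0.
- press_right (a point): Press point on the top face of the teal rim section on the box's -y side, marked by three short ribs: mid-length of the 71 mm long, 26 mm wide section, 18 mm out from its hinge line and 8 mm in from its outer edge. It is at 0.077 m from the box's centre line on the -y side and, when shut, 61 mm above the worktop; about 6 mm higher when fully sprung up. Site x points inward across the section, y along it, z out of its top face.
- nail_brush: White nail brush, 36 x 98 x 32 mm, loose, beside the box on its +y side. Bystander; origin at the centre of its underside.
- cuticle_nippers: Steel cuticle nippers, 42 x 121 x 11 mm, lying loose beside the box on its -y side. Bystander; origin at the centre of its underside.
- marker: White marker with black cap, 17 x 135 x 16 mm, lying loose in front of the box (its -x side). Bystander; origin at the centre of its underside.
- kidney_dish: White kidney dish, 87 x 195 x 35 mm, fixed, at the right. Bystander; origin at the centre of its underside.
- cup_white: Small white waisted cup, 42 mm wide, 32 mm high, fixed, at the left. Bystander; origin at the centre of its underside.
Things that resemble listed ones, but are neither listed nor needed, are in the scene too. There is more than one size of the instrument_box; the job needs the larger.

How it is judged:
By the outcome, as a careful person would: the job done as asked, in the order asked, and still so for the second after the job is handed in, with the robot touching nothing.
It also fails if it takes over 53 s, if anything falls off the work surface, if the arm or the gripper's body presses on something with over 40 N, if the wrist force passes 120 N, or if a joint passes its speed limit or range.

### The arm

A 7-joint arm with a two-finger parallel gripper is mounted at the origin on a cart in front of the work surface, level with it; the furniture and walls round the work are solid. World frame = base frame: x ahead of the robot, y to its left, z up, the work surface at z = 0. Lengths are in m, angles in rad, forces in N, time in s.
With the tool pointing down it reaches from about 0.4 to 0.875 m from the base axis. Payload 19.3 kg.
Tool frame: the origin (TCP) lies at the very end of the fingers, on their centre line; the grasp point (between the pads) lies 19 mm behind it; z points along the fingers, y is the direction in which the jaws open and shut (so a half turn about z gives the same grasp; the last joint's range is limited). The gripper opens to 85 mm and grips with 20 to 120 N. Pads are 22 mm wide; open, the fingers measure 114 mm over their backs; the gripper's body (76 mm by 85 mm) begins 54 mm behind the grasp point. The pads swing forward as they close: fully open they stand 13 mm farther back than shut.
Start: joints at [-0.07, 0.521, -0.036, 1.599, 0.021, 1.021, -0.113], TCP at [0.625, -0, 0.231] pointing down, gripper open.
Joint ranges: [-2.91, 2.91], [-0.3, 2.13], [-1.5, 1.42], [0.17, 2.43], [-1.26, 4.41], [0.16, 1.93], [-2.52, 2.52]. Speed limits (rad/s): [1.89, 1.89, 2.39, 2.39, 3.01, 3.01, 3.01].

### API

Orientations are given as [roll, pitch, yaw] about the fixed x, y, z axes, in that order (R = Rz(yaw) Ry(pitch) Rx(roll)).
In Python, from workcell import bot gives the robot as it stands. The module is installed in compiled form; this text tells all that it offers.
- The arm moves only by the shell command python3 -m inch 'ROWS' [FORCE]. ROWS is JSON, a list of rows, each an object of numbers: "dx", "dy", "dz": the shift along the tool's x, y, z in mm; "rx", "ry", "rz": the turn, a rotation vector about the tool's x, y, z in rad; "hand": the closure, from -1 (fully open) to 1 (shut), so that 0 is half open. In form: [{"dx": .., "dy": .., "dz": .., "rx": .., "ry": .., "rz": .., "hand": ..}, ...]. A call has 1 to 10 rows; each row shifts and turns the commanded pose from where the row before left it, along the tool's axes as they then stand; what a row does not reach is not made up. A row lasts 1/10 s, in which the tool goes at most 50 mm and 8.59 degrees, less where a joint would pass 70% of its speed; a pose out of reach is approached as far as the arm can. A call with a gripper value outside its range is refused whole. The fingers move at their own pace and stop on an object; FORCE is the grip in N (left out, the last holds). Time passes only in rows, so rows that do not move let the fingers close. It gives the time, the measured TCP pose, the force and the opening at its end, in the units of the state.
- bot.observe(): the state, without advancing time (a new reading comes with each control period).
- bot.grab_frame(name): name is "scene" or "side" or "wrist"; returns (picture, depth): 384x512x3 uint8, red, green, blue; 384x512 float32, m along the optical axis (not along the pixel's ray), 0 where there is no reading.
- bot.get_calibration(name): a dict with "vertical_fov" (degrees; the focal length in pixels is half the picture's height over the tangent of half this angle, whatever the lens; pixels are square), "cx", "cy" (the principal point, pixels), "origin" and "orientation" of the camera in the world. Camera axes: x right, y down, z forward; pixel columns grow to the right and rows downward; lengths in m; the calibration is good to about 2 mm. A picture is of the moment at which its call begins: read the wrist's pose just before it. get_calibration takes no time and is no camera call; for the wrist camera it gives the pose at the moment of the call.
- bot.job_done(): hands the job in, once; it reports no verdict.
Trained networks look in the newest picture that a camera, given by its name, has taken for a name from the list of things; names that differ only in an ending like _2 or _b are one class to them, and where a whole thing is asked for, a point or a joint stands for the part that bears it (a point fixed in the world has none). Each returns a list of dicts, best first, with "score" (0 to 1); they miss things now and then, are a little off and sometimes report something else, mostly with a low value. They report only what shows in the picture. A call takes as long as a camera call. They do not tell look-alikes from the thing itself.
- bot.trace(camera, target): "region" (384x512 bool, what is visible of it) and "box" ([left, top, right, bottom] in pixels, round what is visible of it).
- bot.tip_of(camera, target): "centre" ([row, column] in pixels: a listed point, or the origin of a listed thing).
The state is a dict: "clock": time; "qpos": joint angles; "qd": joint speeds; "joint_efforts": joint torques, N m; "position": TCP position; "tool_rot": TCP orientation; "force": force on the tool from outside, world axes, zero at the start; "moment": the same for the moment, N m; "grip_width": finger opening in m.
Only numpy, scipy, OpenCV 4.12 (cv2) and the standard library are available. Lean on these libraries where they do the work, as an engineer would, in place of code of your own. Each camera call takes 0.05 s, during which the arm holds its last target.

## Working session

There is one attempt and no reset: what is moved stays moved. The work goes in short steps, Python scripts to look and compute and a shell command to move; the robot and the scene stay as the last step left them, time stands still between calls to the robot, and variables do not carry over. Pictures are saved under pics/ and viewed, and the job is handed in when it is done.

```bash
mkdir -p pics
cat > h.py <<'E'
import numpy as np, cv2
from workcell import bot
from scipy.spatial.transform import Rotation as R
def cal(n):
    c=bot.get_calibration(n); f=192/np.tan(np.radians(c["vertical_fov"])/2)
    o=np.array(c["orientation"]); M=o if o.shape==(3,3) else R.from_euler('xyz',o).as_matrix()
    return f,c["cx"],c["cy"],np.array(c["origin"]),M
def world(n,r,c,d,k=None):
    f,cx,cy,o,M=k or cal(n)
    return o+M@np.array([(c-cx)/f*d,(r-cy)/f*d,d])
def onz(n,r,c,z,k=None):
    f,cx,cy,o,M=k or cal(n)
    v=M@np.array([(c-cx)/f,(r-cy)/f,1]); return o+v*(z-o[2])/v[2]
def proj(n,p,k=None):
    f,cx,cy,o,M=k or cal(n)
    q=M.T@(np.array(p)-o); return q[1]/q[2]*f+cy,q[0]/q[2]*f+cx
def save(n,img): cv2.imwrite(n,img[...,::-1])
E
python3 - <<'E'
from h import *
print(bot.observe())
for n in ["scene","side","wrist"]:
    print(n,bot.get_calibration(n))
    p,d=bot.grab_frame(n); save(f"pics/{n}0.png",p); np.save(f"{n}0.npy",d)
    if n!="wrist" or 1:
        for t in ["instrument_box","press_front","press_back","press_left","press_right"]:
            print(t,[(np.round(x["centre"],1),round(x["score"],2)) for x in bot.tip_of(n,t)][:3])
E
```

```text
{'clock': 0.0, 'qpos': array([-0.07021375,  0.52202693, -0.03630966,  1.60000407,  0.02123142,
        1.02112582, -0.11277878]), 'qd': array([ 0.0013269 ,  0.00068601,  0.00019876, -0.00098226,  0.00128172,
        0.00057389,  0.00144521]), 'joint_efforts': array([-4.24098413e-03, -9.27110124e+01,  1.97758444e+00, -3.69928443e+01,
        1.76317629e-02,  8.19846697e-03, -6.58496788e-05]), 'position': array([ 6.24653182e-01, -4.87199110e-05,  2.30719316e-01]), 'tool_rot': array([-3.14042025e+00,  1.20821411e-04,  1.57082236e+00]), 'force': array([0.86661838, 0.24752929, 0.31599553]), 'moment': array([-0.04506868, -0.01284525, -0.02720385]), 'grip_width': 0.08545112979692253}
scene {'vertical_fov': 53.78771883127641, 'cx': 249.834109925356, 'cy': 191.7652357659662, 'origin': array([0.14524957, 0.67436734, 0.94830566]), 'orientation': array([-2.42108562, -0.00771193, -2.66010411])}
instrument_box [(array([218.8, 236.4]), 0.8), (array([202.9, 309.1]), 0.59)]
press_front [(array([217.3, 251.3]), 0.67), (array([192.3, 320.2]), 0.62)]
press_back [(array([196.8, 299.3]), 0.71), (array([19
[... 659 characters left out ...]
1.6]), 0.53)]
press_left [(array([196.3, 234. ]), 0.62), (array([191.9, 322.8]), 0.43)]
press_right [(array([176.3, 258.2]), 0.64), (array([173.1, 302.6]), 0.59)]
wrist {'vertical_fov': 62.582978565119205, 'cx': 255.4909943815466, 'cy': 188.98248790390085, 'origin': array([0.62434868, 0.07263033, 0.37359981]), 'orientation': array([ 2.85307359e+00, -1.27279490e-04,  2.86135603e-04])}
instrument_box [(array([243.8,  30.1]), 0.89), (array([110.8, 145.5]), 0.58)]
press_front [(array([110.1,  72.2]), 0.83)]
press_back [(array([234.3,  10.1]), 0.86), (array([118.2, 177.8]), 0.79)]
press_left [(array([ 27.8, 118.2]), 0.58)]
press_right [(array([285.2,  44.2]), 0.88), (array([188.2, 126.5]), 0.77)]
```

Run:
```python
import cv2
a=cv2.imread('pics/scene0.png');cv2.imwrite('pics/scene0z.png',cv2.resize(a[100:330,140:420],None,fx=2.6,fy=2.6,interpolation=cv2.INTER_CUBIC))
```

```text
(no output)
```

View pics/scene0z.png

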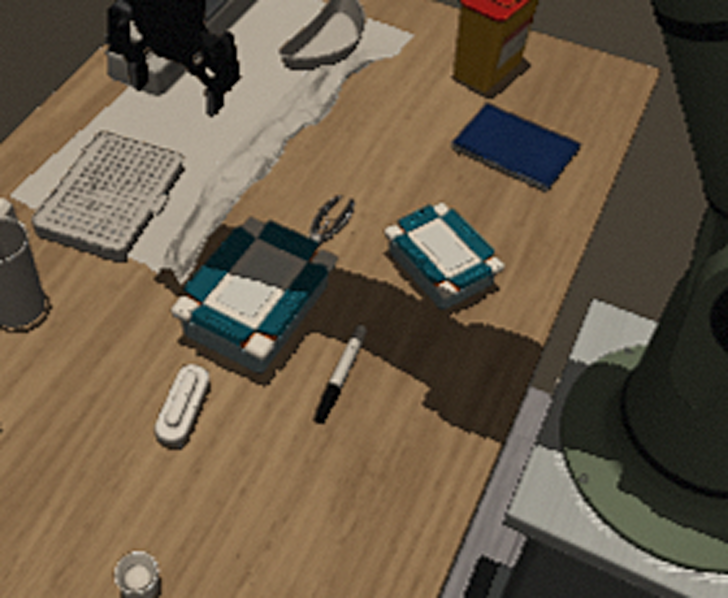

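View pics/wrist0.png

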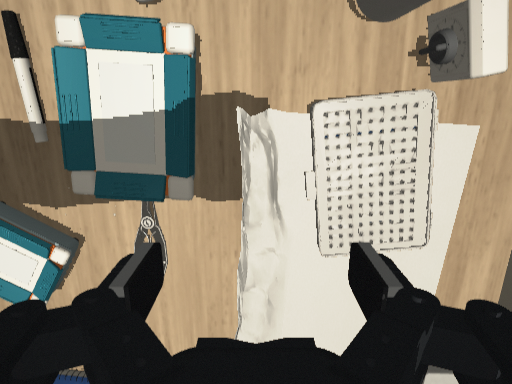

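View pics/side0.png

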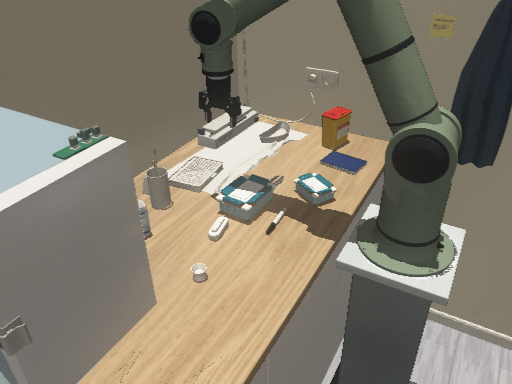

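```bash
cat > fit.py <<'E'
from h import *
def fit(n,d,k=None,lo=.045,hi=.085,roi=None):
    k=k or cal(n); f,cx,cy,o,M=k
    r,c=np.indices(d.shape); P=o+np.stack([(c-cx)/f*d,(r-cy)/f*d,d],-1)@M.T
    m=(d>0)&(P[...,2]>lo)&(P[...,2]<hi)
    if roi is not None: 
        q=np.zeros_like(m); q[roi[0]:roi[1],roi[2]:roi[3]]=1; m&=q
    nl,L,S,C=cv2.connectedComponentsWithStats(m.astype(np.uint8))
    out=[]
    for i in range(1,nl):
        if S[i,4]<800: continue
        X=P[L==i]; out.append((S[i,:],cv2.minAreaRect((X[:,:2]*1000).astype(np.float32)),np.percentile(X[:,2],[5,50,95])*1000))
    return out,P
E
python3 - <<'E'
from fit import *
d=np.load("wrist0.npy"); out,P=fit("wrist",d)
for o in out: print(o)
# panel & corners heights
for rc in [(80,125),(150,125),(100,70),(100,185),(35,120),(185,130),(35,70),(40,180),(182,83),(187,180)]: print(rc,np.round(P[rc]*1000,1))
p=cv2.imread("pics/wrist0.png"); cv2.imwrite("pics/w0z.png",cv2.resize(p[0:220,30:220],None,fx=2.7,fy=2.7,interpolation=cv2.INTER_CUBIC))
E
```

```text
(array([ 432,    0,   77,   79, 4330], dtype=int32), ((821.8054809570312, 121.86752319335938), (58.545833587646484, 68.19658660888672), 10.029056549072266), array([47.45552624, 65.05849589, 68.28626867]))
(array([   51,    13,   144,   189, 24368], dtype=int32), ((501.79425048828125, 54.898193359375), (173.3402862548828, 126.98887634277344), 86.49532318115234), array([58.28621627, 60.96604759, 68.83147122]))
(80, 125) [501.7  86.3  59.7]
(150, 125) [494.   20.1  59.8]
(100, 70) [450.8  68.3  66.4]
(100, 185) [559.1  68.4  69.5]
(35, 120) [504.3 123.8  66.3]
(185, 130) [497.2 -14.7  65.4]
(35, 70) [456.8 124.7  60.4]
(40, 180) [556.1 120.5  61.3]
(182, 83) [447.8 -12.6  61.4]
(187, 180) [546.6 -18.1  60.9]
```

View pics/w0z.png

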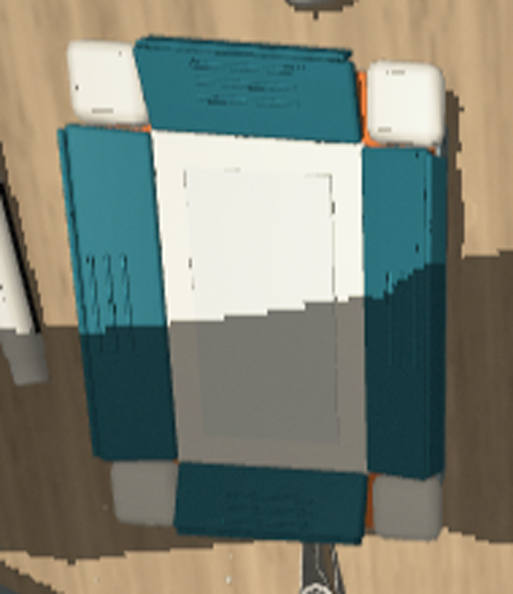

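Two boxes could be confused: the large one (wrist px 110,125; scene px 219,236) and a small look-alike (wrist px 260,25; scene px 195,312). The crop and depth give 173×127 mm for the first, so I choose that one. Its centre is (502, 55) mm and its yaw about -3.5°. All four rims are sprung, with tops at 65–69 mm.

```bash
python3 -m inch '[{"rz":0.061,"hand":1},{"dx":-3,"dy":-16,"dz":15},{"dx":-3,"dy":-16,"dz":15},{"dx":-3,"dy":-16,"dz":15},{"dx":-3,"dy":-16,"dz":15},{"dx":-4,"dy":-16,"dz":15},{"dx":-4,"dy":-16,"dz":15},{"dx":-4,"dy":-16,"dz":15},{"dx":-4,"dy":-14,"dz":15},{"dz":10}]' 60; python3 -m inch '[{},{},{},{}]'
cat > rel.py <<'E'
from h import *
C=np.array([501.8,54.9]); a=-0.061
s=bot.observe(); p=np.array(s["position"])*1000; v=p[:2]-C
print("box xy",round(v@[np.cos(a),np.sin(a)],1),round(v@[-np.sin(a),np.cos(a)],1),"z",round(p[2],1),"rot",np.round(s["tool_rot"],3),"F",np.round(s["force"],1),"t",s["clock"],s["grip_width"])
E
python3 rel.py
```

```text
box xy 126.3 -47.3 z 231.3 rot [-3.142 -0.     1.571] F [ 0.2  0.3 -0. ] t 0.9 0.08525060493054355schema error: expected keys dx, dy, dz, rx, ry, rz, hand
schema error: expected keys dx, dy, dz, rx, ry, rz, hand
```

```bash
python3 -m inch '[{"dx":0,"dy":0,"dz":0,"rx":0,"ry":0,"rz":0.061,"hand":1},{"dx":-3,"dy":-16,"dz":15,"rx":0,"ry":0,"rz":0,"hand":1},{"dx":-3,"dy":-16,"dz":15,"rx":0,"ry":0,"rz":0,"hand":1},{"dx":-3,"dy":-16,"dz":15,"rx":0,"ry":0,"rz":0,"hand":1},{"dx":-3,"dy":-16,"dz":15,"rx":0,"ry":0,"rz":0,"hand":1},{"dx":-4,"dy":-16,"dz":15,"rx":0,"ry":0,"rz":0,"hand":1},{"dx":-4,"dy":-16,"dz":15,"rx":0,"ry":0,"rz":0,"hand":1},{"dx":-4,"dy":-16,"dz":15,"rx":0,"ry":0,"rz":0,"hand":1},{"dx":-4,"dy":-14,"dz":15,"rx":0,"ry":0,"rz":0,"hand":1},{"dx":0,"dy":0,"dz":10,"rx":0,"ry":0,"rz":0,"hand":1}]' 60
python3 -m inch '[{"dx":0,"dy":0,"dz":0,"rx":0,"ry":0,"rz":0,"hand":1},{"dx":0,"dy":0,"dz":0,"rx":0,"ry":0,"rz":0,"hand":1},{"dx":0,"dy":0,"dz":0,"rx":0,"ry":0,"rz":0,"hand":1}]'
python3 rel.py
```

```text
clock: 1.9
position: [0.496, -0.0208, 0.1006]
tool_rot: [-3.14, 0.0, 1.509]
force: [0.4, -0.3, -0.0]
grip_width: 0.0003
clock: 2.2
position: [0.4984, -0.0201, 0.1018]
tool_rot: [3.14, -0.0, 1.51]
force: [0.2, -0.1, 0.6]
grip_width: 0.0001
box xy 1.2 -75.1 z 101.8 rot [ 3.14 -0.    1.51] F [ 0.2 -0.1  0.6] t 2.2 0.00014634461741528239
```

```bash
python3 -m inch '[{"dx":0,"dy":-1,"dz":10,"rx":0,"ry":0,"rz":0,"hand":1},{"dx":0,"dy":0,"dz":10,"rx":0,"ry":0,"rz":0,"hand":1},{"dx":0,"dy":0,"dz":7,"rx":0,"ry":0,"rz":0,"hand":1},{"dx":0,"dy":0,"dz":0,"rx":0,"ry":0,"rz":0,"hand":1},{"dx":0,"dy":0,"dz":0,"rx":0,"ry":0,"rz":0,"hand":1}]'
python3 rel.py
python3 - <<'E'
from h import *
for n in ["wrist","scene"]:
    p,d=bot.grab_frame(n); save(f"pics/{n}1.png",p)
    if n=="scene": save("pics/scene1z.png",cv2.resize(p[160:270,180:300],None,fx=5,fy=5,interpolation=cv2.INTER_CUBIC))
E
```

```text
clock: 2.7
position: [0.4964, -0.0202, 0.074]
tool_rot: [-3.141, 0.0, 1.51]
force: [-0.4, -0.1, 0.0]
grip_width: 0.0002
box xy -0.8 -75.3 z 74.0 rot [-3.141  0.     1.51 ] F [-0.4 -0.1  0. ] t 2.7 0.00022214465830373658
```

View pics/wrist1.png

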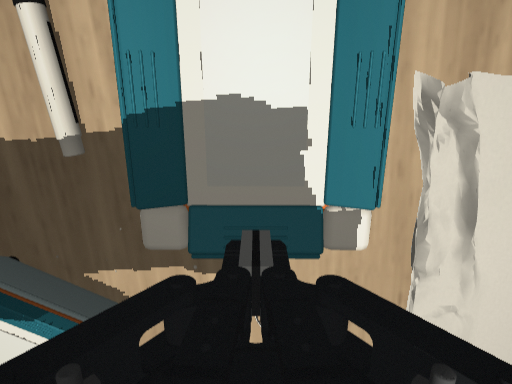

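View pics/scene1z.png

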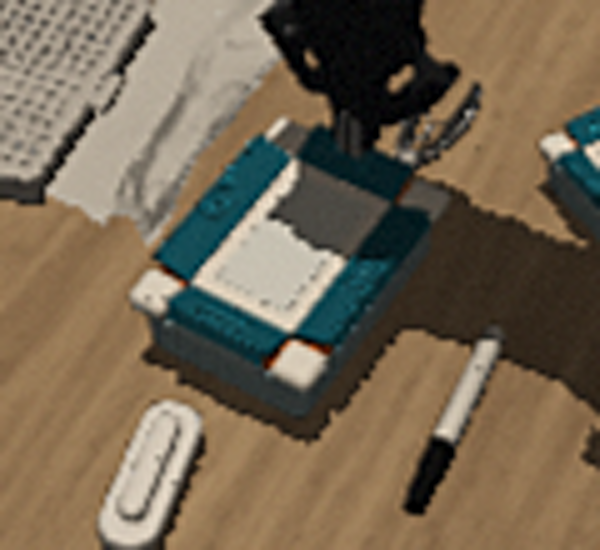

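Wrist view: the closed fingertips (about px 240,256) sit at mid-length above the right rim, and the box is square to the tool. Pressing now.

```bash
python3 -m inch '[{"dx":0,"dy":0,"dz":1.5,"rx":0,"ry":0,"rz":0,"hand":1},{"dx":0,"dy":0,"dz":1.5,"rx":0,"ry":0,"rz":0,"hand":1},{"dx":0,"dy":0,"dz":1.5,"rx":0,"ry":0,"rz":0,"hand":1},{"dx":0,"dy":0,"dz":1,"rx":0,"ry":0,"rz":0,"hand":1},{"dx":0,"dy":0,"dz":1,"rx":0,"ry":0,"rz":0,"hand":1},{"dx":0,"dy":0,"dz":1,"rx":0,"ry":0,"rz":0,"hand":1},{"dx":0,"dy":0,"dz":0,"rx":0,"ry":0,"rz":0,"hand":1}]'
python3 rel.py
python3 -m inch '[{"dx":0,"dy":0,"dz":1,"rx":0,"ry":0,"rz":0,"hand":1},{"dx":0,"dy":0,"dz":1,"rx":0,"ry":0,"rz":0,"hand":1},{"dx":0,"dy":0,"dz":0,"rx":0,"ry":0,"rz":0,"hand":1}]'
python3 rel.py
```

```text
clock: 3.5
position: [0.4967, -0.0206, 0.0669]
tool_rot: [3.141, 0.0, 1.509]
force: [-0.1, -2.8, 3.7]
grip_width: 0.0001
box xy -0.5 -75.7 z 66.9 rot [3.141 0.    1.509] F [-0.1 -2.8  3.7] t 3.5 9.025669504670854e-05
clock: 3.8
position: [0.4964, -0.0201, 0.0647]
tool_rot: [-3.141, -0.0, 1.51]
force: [0.3, 0.2, 0.2]
grip_width: -0.0001
box xy -0.8 -75.2 z 64.7 rot [-3.141 -0.     1.51 ] F [0.3 0.2 0.2] t 3.8 -0.00010715976629035931
```

```bash
python3 -m inch '[{"dx":0,"dy":0,"dz":1,"rx":0,"ry":0,"rz":0,"hand":1},{"dx":0,"dy":0,"dz":1,"rx":0,"ry":0,"rz":0,"hand":1},{"dx":0,"dy":0,"dz":0.7,"rx":0,"ry":0,"rz":0,"hand":1},{"dx":0,"dy":0,"dz":0,"rx":0,"ry":0,"rz":0,"hand":1}]'
python3 rel.py
```

```text
clock: 4.2
position: [0.4964, -0.0201, 0.0619]
tool_rot: [-3.141, -0.0, 1.51]
force: [0.8, -0.2, -0.1]
grip_width: -0.0002
box xy -0.8 -75.2 z 61.9 rot [-3.141 -0.     1.51 ] F [ 0.8 -0.2 -0.1] t 4.2 -0.00020682320152504762
```

No force at 61.9 mm, so the right rim has snapped. Next, the front.

```bash
python3 -m inch '[{"dx":0,"dy":0,"dz":-12,"rx":0,"ry":0,"rz":0,"hand":1},{"dx":0,"dy":0,"dz":-13,"rx":0,"ry":0,"rz":0,"hand":1},{"dx":15,"dy":-10,"dz":0,"rx":0,"ry":0,"rz":0,"hand":1},{"dx":15,"dy":-10,"dz":0,"rx":0,"ry":0,"rz":0,"hand":1},{"dx":15,"dy":-10,"dz":0,"rx":0,"ry":0,"rz":0,"hand":1},{"dx":15,"dy":-10,"dz":0,"rx":0,"ry":0,"rz":0,"hand":1},{"dx":15,"dy":-12,"dz":0,"rx":0,"ry":0,"rz":0,"hand":1},{"dx":0,"dy":0,"dz":6,"rx":0,"ry":0,"rz":0,"hand":1},{"dx":0,"dy":0,"dz":6,"rx":0,"ry":0,"rz":0,"hand":1},{"dx":0,"dy":0,"dz":0,"rx":0,"ry":0,"rz":0,"hand":1}]'
python3 rel.py
python3 - <<'E'
from fit import *
p,d=bot.grab_frame("wrist"); save("pics/wrist2.png",p)
p,d=bot.grab_frame("scene"); save("pics/scene2z.png",cv2.resize(p[160:270,180:300],None,fx=5,fy=5,interpolation=cv2.INTER_CUBIC))
E
```

```text
clock: 5.2
position: [0.4494, 0.0572, 0.0749]
tool_rot: [-3.141, 0.0, 1.509]
force: [-0.0, -0.2, -0.1]
grip_width: 0.0003
box xy -52.5 -0.9 z 74.9 rot [-3.141  0.     1.509] F [-0.  -0.2 -0.1] t 5.2 0.000283115229916572
```

View pics/wrist2.png

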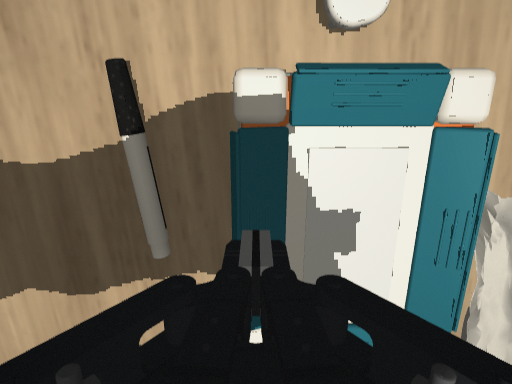

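View pics/scene2z.png

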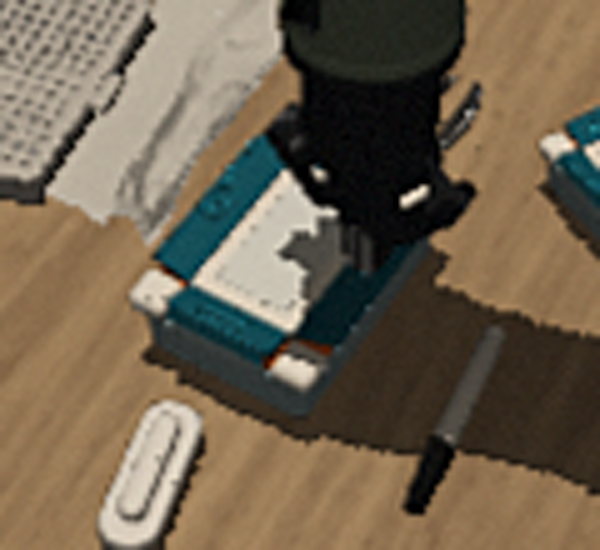

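The fingertips (px 240,256) are over the front rim (columns 232–288). The box hasn't shifted.

```bash
python3 -m inch '[{"dx":0,"dy":-0.5,"dz":1.5,"rx":0,"ry":0,"rz":0,"hand":1},{"dx":0,"dy":0,"dz":1.5,"rx":0,"ry":0,"rz":0,"hand":1},{"dx":0,"dy":0,"dz":1.5,"rx":0,"ry":0,"rz":0,"hand":1},{"dx":0,"dy":0,"dz":1,"rx":0,"ry":0,"rz":0,"hand":1},{"dx":0,"dy":0,"dz":1,"rx":0,"ry":0,"rz":0,"hand":1},{"dx":0,"dy":0,"dz":1,"rx":0,"ry":0,"rz":0,"hand":1},{"dx":0,"dy":0,"dz":0,"rx":0,"ry":0,"rz":0,"hand":1}]'
python3 rel.py
python3 -m inch '[{"dx":0,"dy":0,"dz":1,"rx":0,"ry":0,"rz":0,"hand":1},{"dx":0,"dy":0,"dz":1,"rx":0,"ry":0,"rz":0,"hand":1},{"dx":0,"dy":0,"dz":1,"rx":0,"ry":0,"rz":0,"hand":1},{"dx":0,"dy":0,"dz":0,"rx":0,"ry":0,"rz":0,"hand":1}]'
python3 rel.py
python3 -m inch '[{"dx":0,"dy":0,"dz":1,"rx":0,"ry":0,"rz":0,"hand":1},{"dx":0,"dy":0,"dz":1,"rx":0,"ry":0,"rz":0,"hand":1},{"dx":0,"dy":0,"dz":0,"rx":0,"ry":0,"rz":0,"hand":1}]'
python3 rel.py
```

```text
clock: 6.0
position: [0.4486, 0.0578, 0.0676]
tool_rot: [-3.141, 0.0, 1.51]
force: [-1.4, -0.7, 5.0]
grip_width: 0.0001
box xy -53.3 -0.3 z 67.6 rot [-3.141  0.     1.51 ] F [-1.4 -0.7  5. ] t 6.0 9.133195241373243e-05
clock: 6.4
position: [0.4486, 0.0578, 0.0645]
tool_rot: [-3.141, 0.0, 1.51]
force: [0.1, -0.3, 0.1]
grip_width: -0.0002
box xy -53.3 -0.3 z 64.5 rot [-3.141  0.     1.51 ] F [ 0.1 -0.3  0.1] t 6.4 -0.0001684460024232313
clock: 6.7
position: [0.4487, 0.0578, 0.0625]
tool_rot: [-3.142, 0.0, 1.51]
force: [0.2, 1.1, -0.3]
grip_width: -0.0001
box xy -53.1 -0.3 z 62.5 rot [-3.142  0.     1.51 ] F [ 0.2  1.1 -0.3] t 6.7 -0.00011815205524005243
```

Front has snapped. Next, the left side (box 0, +75).

```bash
python3 -m inch '[{"dx":0,"dy":0,"dz":-12,"rx":0,"ry":0,"rz":0,"hand":1},{"dx":0,"dy":0,"dz":-13,"rx":0,"ry":0,"rz":0,"hand":1},{"dx":15,"dy":11,"dz":0,"rx":0,"ry":0,"rz":0,"hand":1},{"dx":15,"dy":11,"dz":0,"rx":0,"ry":0,"rz":0,"hand":1},{"dx":15,"dy":11,"dz":0,"rx":0,"ry":0,"rz":0,"hand":1},{"dx":15,"dy":10,"dz":0,"rx":0,"ry":0,"rz":0,"hand":1},{"dx":15,"dy":10,"dz":0,"rx":0,"ry":0,"rz":0,"hand":1},{"dx":0,"dy":0,"dz":6,"rx":0,"ry":0,"rz":0,"hand":1},{"dx":0,"dy":0,"dz":6,"rx":0,"ry":0,"rz":0,"hand":1},{"dx":0,"dy":0,"dz":0,"rx":0,"ry":0,"rz":0,"hand":1}]'
python3 rel.py
python3 - <<'E'
from fit import *
p,d=bot.grab_frame("wrist"); save("pics/wrist3.png",p)
p,d=bot.grab_frame("scene"); save("pics/scene3z.png",cv2.resize(p[160:270,180:300],None,fx=5,fy=5,interpolation=cv2.INTER_CUBIC))
E
```

```text
clock: 7.7
position: [0.5053, 0.1287, 0.0751]
tool_rot: [-3.14, 0.001, 1.509]
force: [-0.6, -0.7, -0.7]
grip_width: -0.0002
box xy -1.0 73.9 z 75.1 rot [-3.140e+00  1.000e-03  1.509e+00] F [-0.6 -0.7 -0.7] t 7.7 -0.00018830034792625727
```

View pics/scene3z.png

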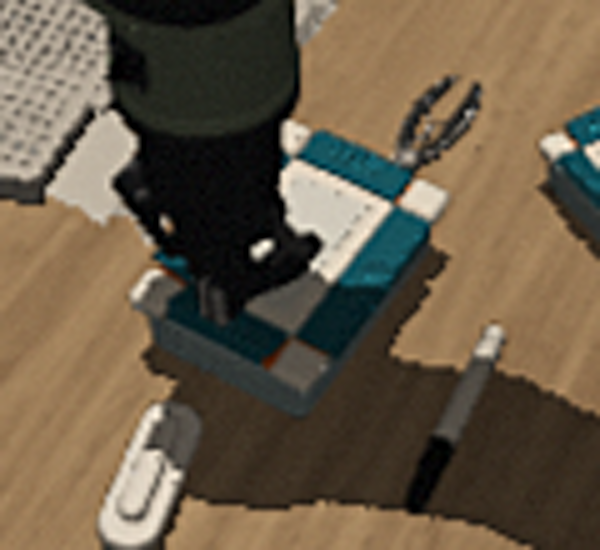

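View pics/wrist3.png

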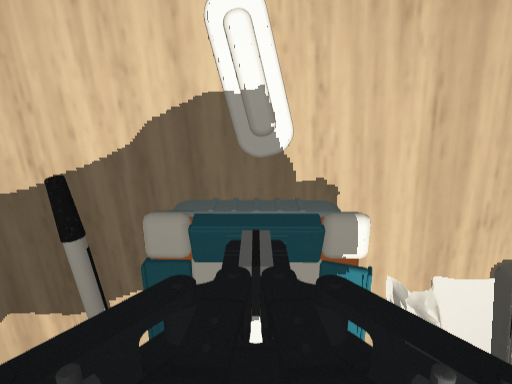

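The tips (px 235,256) are over the left rim (rows 213–262). The scene view shows the front and right rims flush.

```bash
python3 -m inch '[{"dx":1.5,"dy":0.5,"dz":1.5,"rx":0,"ry":0,"rz":0,"hand":1},{"dx":0,"dy":0,"dz":1.5,"rx":0,"ry":0,"rz":0,"hand":1},{"dx":0,"dy":0,"dz":1.5,"rx":0,"ry":0,"rz":0,"hand":1},{"dx":0,"dy":0,"dz":1,"rx":0,"ry":0,"rz":0,"hand":1},{"dx":0,"dy":0,"dz":1,"rx":0,"ry":0,"rz":0,"hand":1},{"dx":0,"dy":0,"dz":1,"rx":0,"ry":0,"rz":0,"hand":1},{"dx":0,"dy":0,"dz":0,"rx":0,"ry":0,"rz":0,"hand":1}]'
python3 rel.py
python3 -m inch '[{"dx":0,"dy":0,"dz":1,"rx":0,"ry":0,"rz":0,"hand":1},{"dx":0,"dy":0,"dz":1,"rx":0,"ry":0,"rz":0,"hand":1},{"dx":0,"dy":0,"dz":1,"rx":0,"ry":0,"rz":0,"hand":1},{"dx":0,"dy":0,"dz":0,"rx":0,"ry":0,"rz":0,"hand":1}]'
python3 rel.py
python3 -m inch '[{"dx":0,"dy":0,"dz":1,"rx":0,"ry":0,"rz":0,"hand":1},{"dx":0,"dy":0,"dz":1,"rx":0,"ry":0,"rz":0,"hand":1},{"dx":0,"dy":0,"dz":0,"rx":0,"ry":0,"rz":0,"hand":1}]'
python3 rel.py
```

```text
clock: 8.5
position: [0.5069, 0.1317, 0.0683]
tool_rot: [3.141, -0.001, 1.51]
force: [-0.9, 3.1, 6.2]
grip_width: 0.0001
box xy 0.4 76.9 z 68.3 rot [ 3.141e+00 -1.000e-03  1.510e+00] F [-0.9  3.1  6.2] t 8.5 5.8199622780648926e-05
clock: 8.9
position: [0.5067, 0.1309, 0.065]
tool_rot: [-3.141, 0.0, 1.51]
force: [-0.1, 0.2, -0.1]
grip_width: -0.0002
box xy 0.3 76.2 z 65.0 rot [-3.141  0.     1.51 ] F [-0.1  0.2 -0.1] t 8.9 -0.00015097544767079548
clock: 9.2
position: [0.5066, 0.1307, 0.0628]
tool_rot: [-3.141, 0.0, 1.51]
force: [-0.2, -0.0, 1.0]
grip_width: 0.0
box xy 0.1 76.0 z 62.8 rot [-3.141  0.     1.51 ] F [-0.2 -0.   1. ] t 9.2 3.9974908558353925e-05
```

Left has snapped. Next, the back (box 53.5, 0).

```bash
python3 -m inch '[{"dx":0,"dy":0,"dz":-12,"rx":0,"ry":0,"rz":0,"hand":1},{"dx":0,"dy":0,"dz":-13,"rx":0,"ry":0,"rz":0,"hand":1},{"dx":-15,"dy":11,"dz":0,"rx":0,"ry":0,"rz":0,"hand":1},{"dx":-15,"dy":11,"dz":0,"rx":0,"ry":0,"rz":0,"hand":1},{"dx":-15,"dy":11,"dz":0,"rx":0,"ry":0,"rz":0,"hand":1},{"dx":-15,"dy":10,"dz":0,"rx":0,"ry":0,"rz":0,"hand":1},{"dx":-16,"dy":10,"dz":0,"rx":0,"ry":0,"rz":0,"hand":1},{"dx":0,"dy":0,"dz":6,"rx":0,"ry":0,"rz":0,"hand":1},{"dx":0,"dy":0,"dz":6,"rx":0,"ry":0,"rz":0,"hand":1},{"dx":0,"dy":0,"dz":0,"rx":0,"ry":0,"rz":0,"hand":1}]'
python3 rel.py
python3 - <<'E'
from fit import *
p,d=bot.grab_frame("wrist"); save("pics/wrist4.png",p)
E
```

```text
clock: 10.2
position: [0.5544, 0.0526, 0.0758]
tool_rot: [-3.141, -0.0, 1.511]
force: [-0.4, 0.9, 0.2]
grip_width: 0.0002
box xy 52.6 0.9 z 75.8 rot [-3.141 -0.     1.511] F [-0.4  0.9  0.2] t 10.2 0.00018500640563498736
```

View pics/wrist4.png

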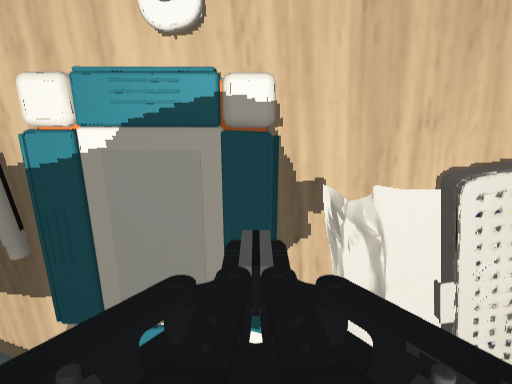

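The tips (px 240,256) are over the back rim (columns 222–279).

```bash
python3 -m inch '[{"dx":0,"dy":0,"dz":1.5,"rx":0,"ry":0,"rz":0,"hand":1},{"dx":0,"dy":0,"dz":1.5,"rx":0,"ry":0,"rz":0,"hand":1},{"dx":0,"dy":0,"dz":1.5,"rx":0,"ry":0,"rz":0,"hand":1},{"dx":0,"dy":0,"dz":1,"rx":0,"ry":0,"rz":0,"hand":1},{"dx":0,"dy":0,"dz":1,"rx":0,"ry":0,"rz":0,"hand":1},{"dx":0,"dy":0,"dz":1,"rx":0,"ry":0,"rz":0,"hand":1},{"dx":0,"dy":0,"dz":0,"rx":0,"ry":0,"rz":0,"hand":1}]'
python3 rel.py
python3 -m inch '[{"dx":0,"dy":0,"dz":1,"rx":0,"ry":0,"rz":0,"hand":1},{"dx":0,"dy":0,"dz":1,"rx":0,"ry":0,"rz":0,"hand":1},{"dx":0,"dy":0,"dz":1,"rx":0,"ry":0,"rz":0,"hand":1},{"dx":0,"dy":0,"dz":0,"rx":0,"ry":0,"rz":0,"hand":1}]'
python3 rel.py
python3 -m inch '[{"dx":0,"dy":0,"dz":1,"rx":0,"ry":0,"rz":0,"hand":1},{"dx":0,"dy":0,"dz":1,"rx":0,"ry":0,"rz":0,"hand":1},{"dx":0,"dy":0,"dz":0,"rx":0,"ry":0,"rz":0,"hand":1}]'
python3 rel.py
```

```text
clock: 10.95
position: [0.5556, 0.0519, 0.0688]
tool_rot: [3.141, -0.0, 1.51]
force: [1.3, -0.0, 4.5]
grip_width: 0.0001
box xy 53.8 0.3 z 68.8 rot [ 3.141 -0.     1.51 ] F [ 1.3 -0.   4.5] t 10.95 8.191005094544583e-05
clock: 11.35
position: [0.5554, 0.0519, 0.0657]
tool_rot: [3.141, -0.0, 1.51]
force: [1.8, 0.4, 2.3]
grip_width: -0.0
box xy 53.7 0.3 z 65.7 rot [ 3.141 -0.     1.51 ] F [1.8 0.4 2.3] t 11.35 -1.0320381859606213e-05
clock: 11.65
position: [0.5545, 0.0518, 0.0632]
tool_rot: [-3.14, 0.0, 1.51]
force: [-0.3, -0.3, -0.4]
grip_width: -0.0002
box xy 52.8 0.1 z 63.2 rot [-3.14  0.    1.51] F [-0.3 -0.3 -0.4] t 11.65 -0.0002451673820939095
```

```bash
python3 -m inch '[{"dx":0,"dy":0,"dz":-15,"rx":0,"ry":0,"rz":0,"hand":1},{"dx":0,"dy":0,"dz":-20,"rx":0,"ry":0,"rz":0,"hand":1},{"dx":-8,"dy":0,"dz":-20,"rx":0,"ry":0,"rz":0,"hand":1},{"dx":-15,"dy":0,"dz":-20,"rx":0,"ry":0,"rz":0,"hand":1},{"dx":-15,"dy":0,"dz":-20,"rx":0,"ry":0,"rz":0,"hand":1},{"dx":-15,"dy":0,"dz":-20,"rx":0,"ry":0,"rz":0,"hand":1},{"dx":-15,"dy":0,"dz":-20,"rx":0,"ry":0,"rz":0,"hand":1},{"dx":-15,"dy":0,"dz":-20,"rx":0,"ry":0,"rz":0,"hand":1},{"dx":0,"dy":0,"dz":0,"rx":0,"ry":0,"rz":0,"hand":1},{"dx":0,"dy":0,"dz":0,"rx":0,"ry":0,"rz":0,"hand":1}]'
python3 rel.py
python3 - <<'E'
from fit import *
k=cal("wrist"); p,d=bot.grab_frame("wrist"); save("pics/wrist5.png",p)
out,P=fit("wrist",d,k)
for o in out: print(o)
a=-.061; X=np.array([np.cos(a),np.sin(a)]);Y=np.array([-X[1],X[0]])
c=np.array([.5018,.0549])
for nm,(u,v) in dict(front=(-58,15),back=(58,15),left=(15,80),right=(15,-80),c1=(-52,72),c2=(52,72),c3=(-52,-72),c4=(52,-72),panel=(0,0)).items():
    q=c+(u*X+v*Y)/1000; m=np.hypot(P[...,0]-q[0],P[...,1]-q[1])<.004; m&=(P[...,2]>.04)
    print(nm,m.sum(),np.round(np.median(P[...,2][m])*1000,1) if m.any() else None)
p,d=bot.grab_frame("scene"); save("pics/scene5.png",p); save("pics/scene5z.png",cv2.resize(p[150:280,170:310],None,fx=4.5,fy=4.5,interpolation=cv2.INTER_CUBIC))
E
```

```text
clock: 12.65
position: [0.5497, -0.031, 0.2184]
tool_rot: [-3.141, -0.0, 1.509]
force: [-0.3, -0.6, 0.9]
grip_width: 0.0002
box xy 53.1 -82.8 z 218.4 rot [-3.141 -0.     1.509] F [-0.3 -0.6  0.9] t 12.65 0.0001747188492340454
(array([  117,     0,   152,   177, 24742], dtype=int32), ((499.60980224609375, 46.11751937866211), (155.31219482421875, 130.51145935058594), 86.33194732666016), array([58.04471126, 59.95256267, 61.48482718]))
(array([  35,  201,   78,   46, 1217], dtype=int32), ((350.9539489746094, -78.5985336303711), (20.509469985961914, 84.26115417480469), 58.83345413208008), array([45.28816025, 47.98606825, 50.77049973]))
(array([  14,  256,   78,   44, 1221], dtype=int32), ((312.4696960449219, -140.8409423828125), (20.651256561279297, 85.5016098022461), 59.23653030395508), array([45.32945094, 47.94481283, 50.80222179]))
(array([ 480,  310,   32,   54, 1243], dtype=int32), ((824.9846801757812, -251.15142822265625), (66.53701782226562, 31.444883346557617), 88.76376342773438), array([46.25985987, 50.17364509, 67.08714955]))
front 67 60.6
back 71 60.6
left 0 None
right 910 292.8
c1 0 None
c2 0 None
c3 49 60.7
c4 2655 292.7
panel 64 59.9
```

View pics/wrist5.png

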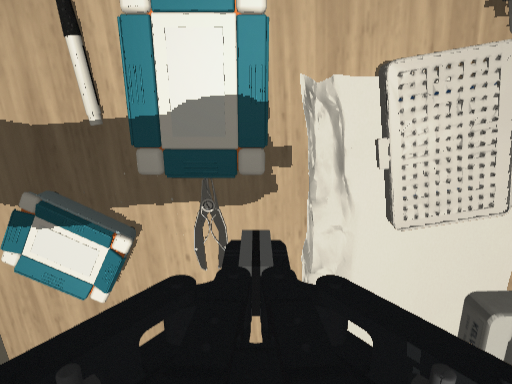

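View pics/scene5z.png

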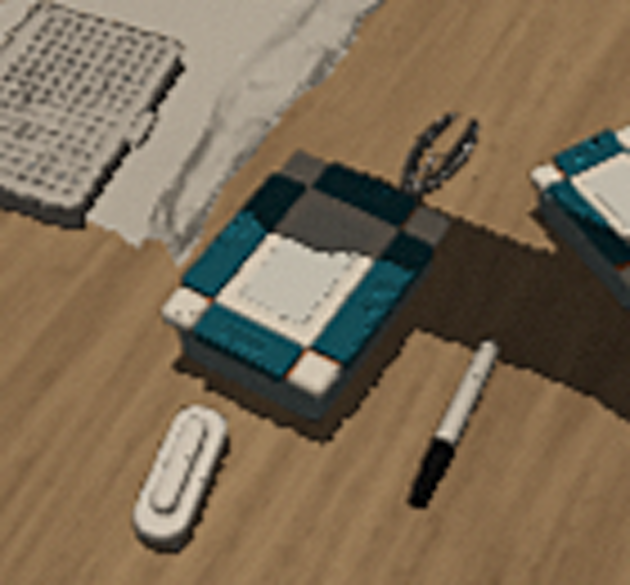

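Front and back read 60.6 mm, which is flush. The left rim is cut off in this frame, and the right reading was contaminated by the gripper. I'll shift the view and measure again.

```bash
python3 -m inch '[{"dx":15,"dy":10,"dz":0,"rx":0,"ry":0,"rz":0,"hand":1},{"dx":15,"dy":10,"dz":0,"rx":0,"ry":0,"rz":0,"hand":1},{"dx":10,"dy":10,"dz":0,"rx":0,"ry":0,"rz":0,"hand":1},{"dx":0,"dy":10,"dz":-10,"rx":0,"ry":0,"rz":0,"hand":1},{"dx":0,"dy":0,"dz":-10,"rx":0,"ry":0,"rz":0,"hand":1},{"dx":0,"dy":0,"dz":0,"rx":0,"ry":0,"rz":0,"hand":1},{"dx":0,"dy":0,"dz":0,"rx":0,"ry":0,"rz":0,"hand":1}]'
python3 rel.py
python3 - <<'E'
from fit import *
k=cal("wrist"); p,d=bot.grab_frame("wrist"); save("pics/wrist6.png",p)
out,P=fit("wrist",d,k)
print(out[0])
for o in out[1:2]: print(o)
a=-.061; X=np.array([np.cos(a),np.sin(a)]);Y=np.array([-X[1],X[0]])
c=np.array([.5018,.0549])
for nm,(u,v) in dict(front=(-58,15),back=(58,15),left=(15,80),right=(15,-80),c1=(-52,72),c2=(52,72),c3=(-52,-72),c4=(52,-72),panel=(0,0)).items():
    q=c+(u*X+v*Y)/1000; m=np.hypot(P[...,0]-q[0],P[...,1]-q[1])<.004; m&=(P[...,2]>.04)&(P[...,2]<.1)
    print(nm,m.sum(),np.round(np.median(P[...,2][m])*1000,1) if m.any() else None)
E
```

```text
clock: 13.45
position: [0.5921, 0.0065, 0.2386]
tool_rot: [3.142, 0.0, 1.51]
force: [-0.4, -0.5, 0.1]
grip_width: 0.0001
box xy 93.1 -42.8 z 238.6 rot [3.142 0.    1.51 ] F [-0.4 -0.5  0.1] t 13.45 0.00014318594230723898
(array([ 456,    0,   56,   72, 2673], dtype=int32), ((811.9578857421875, 119.15435028076172), (36.82212448120117, 65.72398376464844), 9.303099632263184), array([46.61886993, 60.03284074, 67.67630191]))
(array([   89,    31,   140,   178, 22416], dtype=int32), ((500.40582275390625, 54.89350891113281), (174.1783447265625, 130.60484313964844), 86.40746307373047), array([58.03242855, 60.01239086, 61.52516205]))
front 54 60.5
back 56 60.6
left 62 60.5
right 39 60.9
c1 62 60.5
c2 63 60.6
c3 44 60.6
c4 44 60.8
panel 50 59.6
```

View pics/wrist6.png

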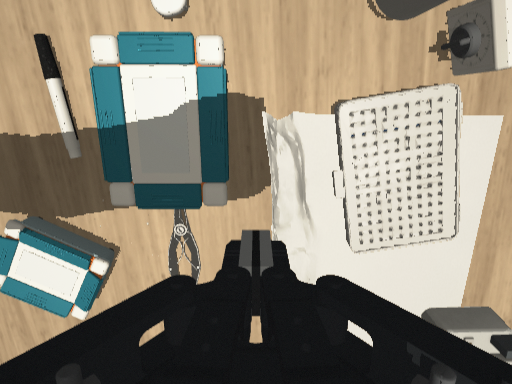

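All four rims are level with the corners (60.5–60.9 mm against 60.5–60.8 mm). The box is unmoved, with the same centre to within about 1 mm and the same yaw. The gripper is clear.

```bash
python3 -c "
from workcell import bot
print(bot.job_done())"
```

```text
the job is handed in; nothing more can be done
None
```

All four teal rim sections of the larger instrument box are pressed shut, and the job is handed in. I pressed them with closed fingertips in the order right, front, left, back. The highest force I read, sampled between short moves, was about 6 N. On each rim it fell to about zero as it snapped.

- **Rims:** in the last wrist depth picture they stand at 60.5–60.9 mm, against 60.5–60.8 mm for the white corners.
- **Box:** its centre moved no more than about 1.5 mm, which is within measuring error, and its yaw changed by about 0.1°.
- **Surroundings:** the marker, nail brush and nippers look undisturbed in the pictures. I did not measure them.
- **Finish:** the gripper ended clear, with the fingertips about 240 mm above the worktop, at 13.5 s on the clock.

Two checks had to be redone. My first move was refused because its rows lacked keys, so nothing moved. The first depth check cut off the left rim and gave a false reading for the right one; the repeat from a better viewpoint measured all four.

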